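# Clip the signing marker into the book stall's pen display

### The job

Take the thick marker from its wooden pen rest and snap it sideways into the wide empty spring clip of the display board, pressed fully home at both its pairs of prongs and roughly centred lengthwise; either way round is fine. Let go of it there, and leave the thin pen lying in its own rest.

Things in the scene. Friction and masses are not known exactly. Their poses are not given: they have to be found in the camera images.
- marker_mid (a point): Centre of the thick marker: round, 18 mm across, 140 mm long, 35 g, white barrel, black cap; x along it to the cap. It starts level, axis 39 mm above the table, in a wooden rest: two posts, 10 mm long, 38 mm either side of the middle, on a base 8 mm high, 32 mm wide. 66 mm between the posts are open for gripping across the middle from above; it lifts straight out.
- wide_clip_seat (a point): Where the marker's centre belongs in the wide empty clip, 57 mm above the table. x: along the held marker, y: across, z: up. Two pairs of sprung prongs, 10 mm long, stand at x = -38 and +38 mm, free between them down to 39 mm below. Flared tips reach 24 mm up, 19 mm aside; lips 8 mm up. Push the marker straight down, 3 to 12 N: it snaps under. Unsnapped it lies 16 mm too high.
- rack: Wooden display board, 130 x 310 x 12 mm, origin under its centre, y along the row. On it stand four clips of steel prongs, 72 mm apart in any order: the wide empty one (lips 11 mm apart, on a wide grey foot of 104 x 44 mm), a narrow empty one and two narrow ones that hold thin pens for good (feet 104 x 18 mm). All point along the board's x.
- thin_pen_mid (a point): Centre of the thin pen, to be left alone: same look and length (140 mm) as the marker but 10 mm across, 15 g; x along it. It lies with its axis 35 mm above the table in another such wooden rest.
There are look-alikes about, which are no part of the job. What is shaped like the part that bears marker_mid but pink is not meant.

How it is judged:
By the outcome, as a careful person would: the job done as asked, in the order asked, and still so for the second after the job is handed in, with the robot touching nothing.
It also fails if it takes over 38 s, if anything falls off the work surface, if the arm or the gripper's body presses on something with over 40 N, if the wrist force passes 120 N, or if a joint passes its speed limit or range.

### The arm

A 6-joint arm with a two-finger parallel gripper is mounted at the origin on the work surface. World frame = base frame: x ahead of the robot, y to its left, z up, the work surface at z = 0. Lengths are in m, angles in rad, forces in N, time in s.
With the tool pointing down it reaches from about 0.35 to 0.85 m from the base axis. Payload 8.1 kg.
Tool frame: the origin (TCP) lies between the finger pads; the fingertips stand 11 mm ahead of it and the grasp point (between the pads) lies 8 mm behind it (robot.tips_ahead is the distance from the TCP to the fingertips, in m); z points along the fingers, y is the line along which they close (so a half turn about z gives the same grasp; the last joint's range is limited). The gripper opens to 93 mm and grips with 3 to 60 N. Pads are 15 mm wide; open, the fingers measure 128 mm over their backs; the gripper's body (75 mm by 188 mm) begins 65 mm behind the grasp point.
Start: joints at [1.191, 0.13, 1.488, -0, 1.523, -0.085], TCP at [0.174, 0.574, 0.23] pointing down, gripper open.
Joint ranges: [-2.96, 2.96], [-0.89, 2.26], [0.02, 2.5], [-1.34, 4.48], [0, 2.73], [-2.66, 2.66]. Speed limits (rad/s): [2.39, 2.39, 2.79, 3.14, 3.14, 3.14].

### API

Orientations are given as a rotation vector (axis times angle).
In Python, from plant import robot gives the robot as it stands. The module is installed in compiled form; this text tells all that it offers.
- The arm moves only by the tool move_arm, never from a script. Its argument "deltas" is one flat list of numbers, 7 for each row, row after row: the shift along the tool's x, y, z in m, then the turn, a rotation vector about the tool's x, y, z in rad, then the opening, from 0 (shut) to 1 (fully open). A call has 1 to 12 rows; each row is the pose to reach, as a shift and turn from the pose commanded when the call began, along the tool's axes at that moment; what a row does not reach only later rows make up. A row lasts 1/8 s, in which the tool goes at most 62.5 mm and 10.7 degrees, less where a joint would pass 70% of its speed; a pose out of reach is approached as far as the arm can. A call with a gripper value outside its range is refused whole. The fingers move at their own pace and stop on an object; "squeeze" is the grip in N (left out, the last holds). Time passes only in rows, so rows that repeat a pose let the fingers close. It gives the time, the measured TCP pose, the force, the opening and the grip force at its end, in the units of the state.
- robot.read_state(): the state, without advancing time (a new reading comes with each control period).
- robot.read_camera(name): name is "side" or "top"; returns (picture, depth): 400x640x3 uint8, red, green, blue; 400x640 float32, m along the optical axis (not along the pixel's ray), 0 where there is no reading.
- robot.camera_model(name): a dict with "K" (3x3 intrinsics, pixels), "R" (3x3) and "t" (3): a world point X has camera coordinates R X + t. Camera axes: x right, y down, z forward; pixel columns grow to the right and rows downward; lengths in m; the calibration is good to about 2 mm. A picture is of the moment at which its call begins. camera_model takes no time and is no camera call.
- robot.close_job(): hands the job in; it is judged then, once.
Trained networks look in the newest picture that a camera, given by its name, has taken for a name from the list of things; names that differ only in an ending like _2 or _b are one class to them, and where a whole thing is asked for, a point or a joint stands for the part that bears it (a point fixed in the world has none). Each returns a list of dicts, best first, with "confidence" (0 to 1); they miss things now and then, are a little off and sometimes report something else, mostly with a low value. They report only what shows in the picture. A call takes as long as a camera call. They do not tell look-alikes from the thing itself.
- robot.recognise(camera, label): "uv" ([column, row] in pixels, amid what is visible of it).
The state is a dict: "t": time; "q": joint angles; "dq": joint speeds; "joint_torque": joint torques, N m; "tool_pos": TCP position; "orientation": TCP orientation; "force": force on the tool from outside, world axes, zero at the start; "wrist_torque": the same for the moment, N m; "opening": finger opening in m; "gripper_force": force on a finger pad.
Only numpy, scipy, OpenCV 4.12 (cv2) and the standard library are available. Lean on these libraries where they do the work, as an engineer would, in place of code of your own. Each camera call takes 0.05 s, during which the arm holds its last target. There are 200 camera calls.

## Working session

There is one attempt and no reset: what is moved stays moved. The work goes in short steps, Python scripts to look and compute and a tool call to move; the robot and the scene stay as the last step left them, time stands still between calls to the robot, and variables do not carry over. Pictures are saved under pics/ and viewed, at most 10 in all, crops included, and the job is handed in when it is done.

Besides the shell and the picture viewer there is one more tool, called after "Request:" as name(argument=value, ...), one argument or row to a line, values as JSON. move_arm: Moves the arm, as the interface text tells. Its arguments: {"type":"object","properties":{"deltas":{"type":"array","items":{"type":"number"}},"squeeze":{"type":"number"}},"required":["deltas"]}

```bash
mkdir -p pics
python3 - <<'E'
from plant import robot
import cv2,numpy as np
s=robot.read_state(); print(s['t'],s['tool_pos'],s['orientation'],s['opening'])
for c in('top','side'):
    p,d=robot.read_camera(c); cv2.imwrite(f'pics/{c}0.png',p[:,:,::-1]); np.savez(f'{c}0.npz',p=p,d=d)
    m=robot.camera_model(c); print(c,m['K'].round(1).tolist(),m['R'].round(3).tolist(),m['t'].round(3).tolist())
    for n in('marker_mid','wide_clip_seat','rack','thin_pen_mid'):
        print(n,[(np.round(r['uv']).tolist(),round(r['confidence'],2)) for r in robot.recognise(c,n)])
E
```

```text
0.0 [0.1741089  0.57360742 0.22858264] [-4.61284924e-01 -3.10712514e+00  2.81551427e-03] 0.09319668616016334
top [[509.3, 0.0, 319.6], [0.0, 509.3, 200.0], [0.0, 0.0, 1.0]] [[-0.012, -1.0, 0.004], [-0.986, 0.012, -0.167], [0.167, -0.006, -0.986]] [-0.035, 0.467, 1.093]
marker_mid [([484.0, 184.0], 0.95), ([420.0, 188.0], 0.71), ([384.0, 263.0], 0.6)]
wide_clip_seat [([246.0, 179.0], 0.76)]
rack [([198.0, 183.0], 0.88)]
thin_pen_mid [([340.0, 188.0], 0.49)]
side [[457.9, 0.0, 323.8], [0.0, 457.9, 202.5], [0.0, 0.0, 1.0]] [[0.957, -0.29, 0.007], [-0.206, -0.696, -0.688], [0.205, 0.656, -0.726]] [-0.45, 0.122, 1.166]
marker_mid [([288.0, 277.0], 0.9), ([392.0, 345.0], 0.57)]
wide_clip_seat [([321.0, 172.0], 0.69)]
rack [([316.0, 162.0], 0.6)]
thin_pen_mid [([343.0, 226.0], 0.49), ([321.0, 174.0], 0.33)]
```

View pics/top0.png

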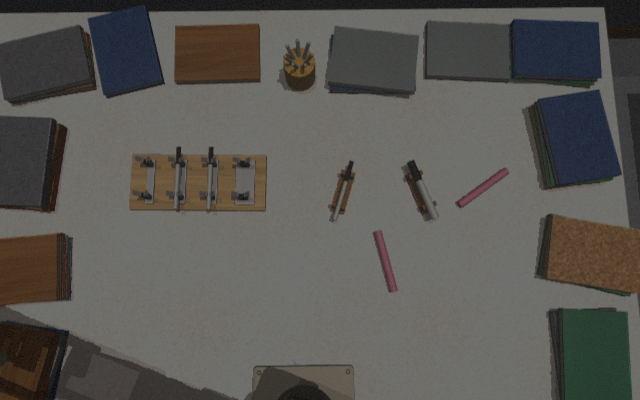

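View pics/side0.png

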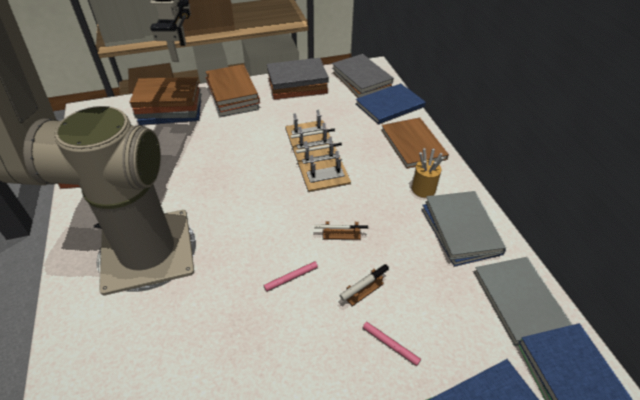

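The top view shows the marker at about (421,190) with its cap up, in its rest. The thin pen is at (342,190), the board spans (130–267,153–210) and its wide clip is at its right end (245,183). Pink decoys lie at (483,187) and (385,261). In the side view the marker is at (365,285) and the wide clip at (325,172).

```bash
cat > h.py <<'E'
import numpy as np,cv2
from plant import robot
def cloud(c,d):
    m=robot.camera_model(c); K,R,t=m['K'],m['R'],m['t']
    v,u=np.indices(d.shape); X=np.stack([(u-K[0,2])/K[0,0]*d,(v-K[1,2])/K[1,1]*d,d],-1)
    return (X-t)@R
def tri(uv1,uv2):
    P=[(lambda m:m['K']@np.c_[m['R'],m['t']])(robot.camera_model(c)) for c in('top','side')]
    X=cv2.triangulatePoints(P[0],P[1],np.float64(uv1).reshape(2,1),np.float64(uv2).reshape(2,1)); return (X[:3]/X[3]).ravel()
def proj(c,X):
    m=robot.camera_model(c); p=m['K']@(m['R']@np.array(X)+m['t']); return p[:2]/p[2]
E
python3 - <<'E'
from h import *
W={}
for c in('top','side'):
    z=np.load(c+'0.npz'); W[c]=cloud(c,z['d']); p=z['p']; w=W[c]; ok=z['d']>0
    print(c,'table z',np.median(w[...,2][ok&(abs(w[...,0]-.45)<.03)&(abs(w[...,1]-.08)<.02)]))
    if c=='top': c0=w[190,421]; print(c0)
    near=ok&(np.hypot(w[...,0]-c0[0],w[...,1]-c0[1])<.09)&(w[...,2]>.033)
    q=w[near]; mean=q[:,:2].mean(0); _,_,V=np.linalg.svd(q[:,:2]-mean); a=(q[:,:2]-mean)@V[0]; b=(q[:,:2]-mean)@V[1]
    mid=mean+V[0]*(a.min()+a.max())/2+V[1]*(np.percentile(b,2)+np.percentile(b,98))/2
    print('marker',len(q),mid,V[0],np.ptp(a),np.ptp(b),np.percentile(q[:,2],[5,50,95,99]))
    cv2.imwrite(f'{c}m.png',near*255)
    # board
    b0=W['top'][183,198]
    m=ok&(np.abs(w[...,2]-.012)<.005)&(np.hypot(w[...,0]-b0[0],w[...,1]-b0[1])<.19)
    m=cv2.morphologyEx(m.astype('uint8'),cv2.MORPH_OPEN,np.ones((3,3)))>0
    r=cv2.minAreaRect(np.float32(w[m][:,:2]*1000)); print('board',r)
    # tall prong points
    k=ok&(w[...,2]>.05)&(np.hypot(w[...,0]-b0[0],w[...,1]-b0[1])<.19)
    n,l,s,ce=cv2.connectedComponentsWithStats(k.astype('uint8'))
    for i in range(1,n):
        if s[i,4]>3: q=w[l==i]; print(ce[i].round(),s[i,4],q.mean(0).round(4),q[:,2].max().round(3))
crops=[]
p=np.load('top0.npz')['p']; s=np.load('side0.npz')['p']
A=cv2.resize(p[140:225,225:285],None,fx=6,fy=6,interpolation=3); B=cv2.resize(p[150:225,390:450],None,fx=6,fy=6,interpolation=3)
o=np.zeros((510,720,3),'uint8'); o[:,:360]=A; o[:450,360:]=B; cv2.imwrite('pics/c1.png',np.clip(o[:,:,::-1]*1.6,0,255))
o=np.zeros((500,790,3),'uint8'); A=cv2.resize(s[120:195,280:355],None,fx=5,fy=5,interpolation=3);B=cv2.resize(s[255:315,325:400],None,fx=5,fy=5,interpolation=3)
o[:375,:375]=A;o[:300,400:775]=B; cv2.imwrite('pics/c2.png',o[:,:,::-1])
E
```

```text
top table z 0.00017012733106702574
[ 0.48592234 -0.26644831  0.04241857]
marker 549 [ 0.48912359 -0.26980447] [-0.93269905 -0.36065562] 0.1396892683042053 0.03356518695498415 [0.03662548 0.04511546 0.04934231 0.05094566]
board ((518.5203247070312, 238.23690795898438), (311.01055908203125, 130.15594482421875), 89.15323638916016)
[176. 177.] 410 [0.5185 0.2743 0.063 ] 0.079
[208. 178.] 400 [0.5155 0.2025 0.0633] 0.08
[143. 159.] 77 [0.5583 0.347  0.0661] 0.079
[236. 159.] 41 [0.5539 0.1424 0.0715] 0.083
[248. 159.] 33 [0.5532 0.1164 0.0715] 0.082
[140. 193.] 77 [0.4821 0.3494 0.0679] 0.084
[235. 194.] 41 [0.4777 0.143  0.0701] 0.083
[246. 194.] 31 [0.477  0.1185 0.0703] 0.08
side table z -0.00012117089525655805
marker 488 [ 0.48607887 -0.27086136] [-0.93386925 -0.35761462] 0.1402580643276841 0.03317517177390578 [0.03590727 0.04440945 0.04822208 0.04958888]
board ((514.28271484375, 237.6261444091797), (311.7154235839844, 131.5500946044922), 89.50947570800781)
[318. 115.] 40 [0.5557 0.3456 0.0654] 0.077
[295. 119.] 43 [0.4798 0.3478 0.065 ] 0.077
[312. 132.] 202 [0.5156 0.2731 0.0614] 0.079
[318. 146.] 222 [0.5142 0.2013 0.0612] 0.078
[337. 158.] 58 [0.5508 0.1314 0.0655] 0.081
[312. 162.] 54 [0.4756 0.1336 0.0661] 0.083[ WARN:0@0.341] global loadsave.cpp:1063 imwrite_ Unsupported depth image for selected encoder is fallbacked to CV_8U.
```

View pics/c1.png

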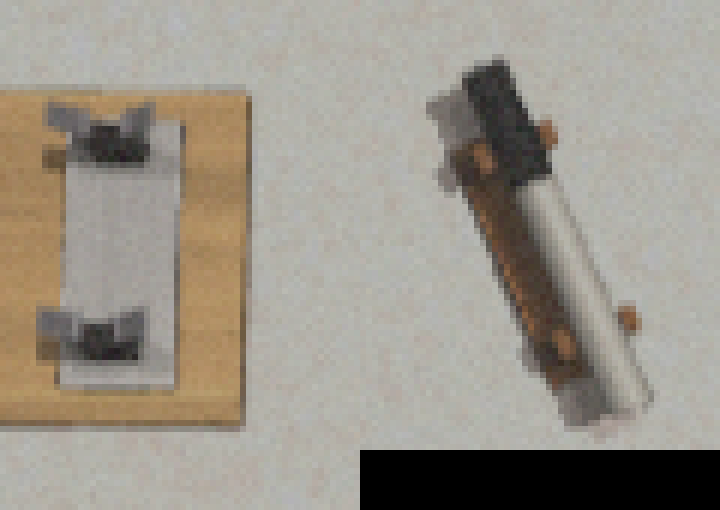

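View pics/c2.png

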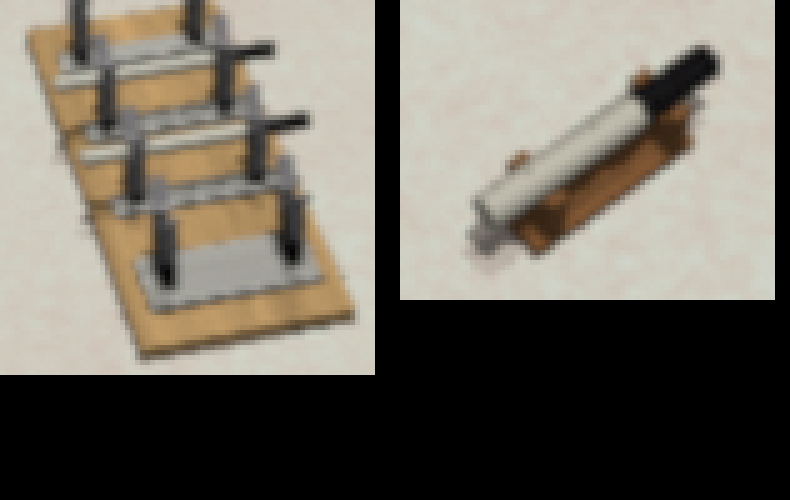

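The crops show the wide clip's four prongs and grey foot at the free right end of the board. The thick marker sits between its posts, with the cap toward +x. Depth and both views agree to about 3 mm, so next I refine the marker axis and compute the moves.

```bash
cat >> h.py <<'E'
from scipy.spatial.transform import Rotation as Ro
def delta(pos,yaw):
    "shift+turn in present tool axes to TCP pos, tool z down, tool y at heading yaw (deg)"
    s=robot.read_state(); R=Ro.from_rotvec(s['orientation']).as_matrix()
    y=np.array([np.cos(np.radians(yaw)),np.sin(np.radians(yaw)),0]); z=np.array([0,0,-1.]); T=np.c_[np.cross(y,z),y,z]
    return (R.T@(np.array(pos)-s['tool_pos'])).round(4), Ro.from_matrix(R.T@T).as_rotvec().round(4)
E
python3 - <<'E'
from h import *
c0=np.array([.4876,-.2703])
for c in('top','side'):
    z=np.load(c+'0.npz'); w=cloud(c,z['d']); p=z['p'].astype(int)
    sat=p.max(-1)-p.min(-1)
    m=(z['d']>0)&(np.hypot(w[...,0]-c0[0],w[...,1]-c0[1])<.09)&(w[...,2]>.036)&(sat<40)
    q=w[m]; mean,V=cv2.PCACompute(q[:,:2],None); a=(q[:,:2]-mean)@V.T
    lo,hi=a.min(0),a.max(0); print(c,mean+((lo+hi)/2)@V,V[0],hi-lo)
    q=q[q[:,2]>.044]; mean,V=cv2.PCACompute(q[:,:2],None);print(' ridge',mean,np.degrees(np.arctan2(V[0,1],V[0,0]))%180,np.percentile(q[:,2],95))
# two-view check by marker end pixels from masks
P={}
for c in('top','side'):
    X=np.array([.4876,-.2703,.039]);d=np.array([.933,.359,0])*.07
    print(c,proj(c,X-d).round(1),proj(c,X+d).round(1))
for t in([.5,.15,.23],[.488,-.270,.16]):print(delta(t,-69))
E
```

```text
top [[ 0.48912325 -0.2698002 ]] [0.93256449 0.36100342] [0.13969034 0.03270324]
 ridge [[ 0.48713539 -0.27025681]] 21.195314827556803 0.04948235466266506
side [[ 0.48491884 -0.26746112]] [0.93435118 0.35635357] [0.1399948  0.02677381]
 ridge [[ 0.48397007 -0.27187792]] 21.237596744652958 0.04877431938406162
top [435.1 218.4] [409.9 161.2]
side [341.5 297.3] [386.9 266.2]
(array([-4.349e-01, -3.112e-01, -4.000e-04]), array([-0.    ,  0.    ,  2.4802]))
(array([-0.5455, -0.7165,  0.0696]), array([-0.    ,  0.    ,  2.4802]))
```

Request:
move_arm(
  deltas=[-0.435,-0.311,0,0,0,2.48,1,-0.435,-0.311,0,0,0,2.48,1,-0.435,-0.311,0,0,0,2.48,1,-0.435,-0.311,0,0,0,2.48,1,-0.435,-0.311,0,0,0,2.48,1,-0.435,-0.311,0,0,0,2.48,1,-0.435,-0.311,0,0,0,2.48,1,-0.435,-0.311,0,0,0,2.48,1,-0.545,-0.716,0.07,0,0,2.48,1,-0.545,-0.716,0.07,0,0,2.48,1,-0.545,-0.716,0.07,0,0,2.48,1,-0.545,-0.716,0.07,0,0,2.48,1],
  squeeze=40,
)

```text
t: 2.0
tool_pos: [0.4837, -0.0712, 0.1911]
orientation: [3.005, 0.914, 0.002]
force: [0.4, 0.3, -0.1]
opening: 0.0933
gripper_force: 0.0
```

Run:
```python
from h import *
s=robot.read_state();print(s['t'],s['tool_pos'],s['q'].round(2) if hasattr(s['q'],'round') else s['q'])
print(delta([.487,-.2703,.10],-68.9))
```

```text
2.0 [ 0.48373881 -0.07124305  0.19106141] [-0.25 -0.15  1.84  0.    1.45  0.73]
(array([-0.1082,  0.1671,  0.0911]), array([ 0.0007, -0.0009,  0.2224]))
```

Request:
move_arm(
  deltas=[-0.1,0.155,0.05,0,0,0.2,1,-0.1,0.155,0.05,0,0,0.2,1,-0.1,0.155,0.05,0,0,0.2,1,-0.1,0.155,0.05,0,0,0.2,1,-0.1,0.155,0.05,0,0,0.2,1,-0.1,0.155,0.05,0,0,0.2,1],
)

```text
t: 2.75
tool_pos: [0.4888, -0.2525, 0.1416]
orientation: [3.079, 0.621, 0.001]
force: [0.3, -0.0, -0.3]
opening: 0.0929
gripper_force: 0.0
```

Run:
```python
from h import *
s=robot.read_state();print(s['t'],s['tool_pos'],np.abs(s['dq']).max())
print(delta([.487,-.2703,.031],-68.9))
```

```text
2.75 [ 0.48876399 -0.25252839  0.14160275] 0.00819040095448881
(array([-0.0086,  0.0156,  0.1106]), array([ 0.0004, -0.0007,  0.0299]))
```

Request:
move_arm(
  deltas=[-0.0085,0.0155,0.04,0,0,0.03,1,-0.0085,0.0155,0.075,0,0,0.03,1,-0.0085,0.0155,0.1,0,0,0.03,1,-0.0085,0.0155,0.11,0,0,0.03,1,-0.0085,0.0155,0.11,0,0,0.03,1],
)

```text
t: 3.38
tool_pos: [0.4866, -0.2704, 0.0312]
orientation: [-3.088, -0.575, 0.0]
force: [0.5, -0.2, 0.0]
opening: 0.093
gripper_force: 0.0
```

Run:
```python
from h import *
print(delta([.487,-.2703,.031],-68.9))
p,d=robot.read_camera('top'); q,_=robot.read_camera('side'); s=robot.read_state()['tool_pos']; print(proj('top',s),proj('side',s))
o=np.zeros((480,790,3),'uint8');o[:,:390]=cv2.resize(p[150:230,388:453],(390,480));o[:,400:]=cv2.resize(q[245:325,330:395],(390,480));cv2.imwrite('pics/g.png',o[:,:,::-1])
```

```text
(array([0.0004, 0.    , 0.0002]), array([-0.0002,  0.0001, -0.0001]))
[422.30107287 190.10569715] [364.79111335 283.28248668]
```

View pics/g.png

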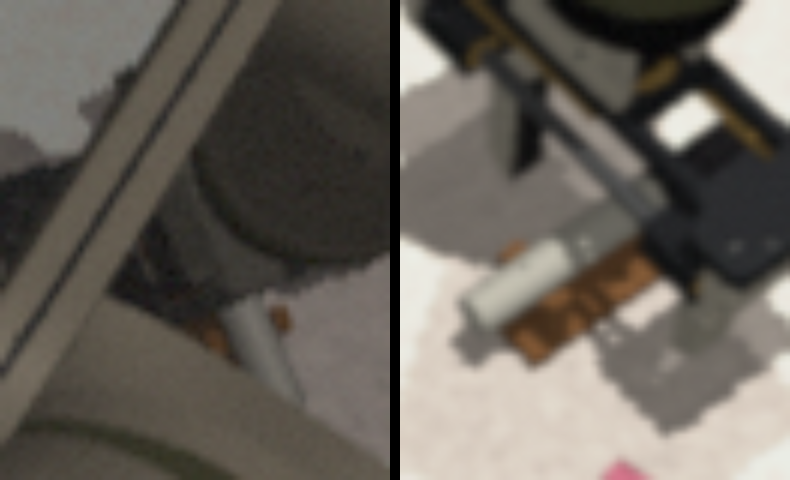

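The fingers straddle the marker (side crop: left finger around (510,120), right around (705,310)), so I close on it, lift a little and check.

Request:
move_arm(
  deltas=[0,0,0,0,0,0,0,0,0,0,0,0,0,0,0,0,0,0,0,0,0,0,0,0,0,0,0,0,0,0,0,0,0,0,0,0,0,0,0,0,0,0],
  squeeze=45,
)

```text
t: 4.22
tool_pos: [0.4864, -0.2712, 0.0309]
orientation: [-3.089, -0.573, 0.0]
force: [0.0, 0.2, -0.3]
opening: 0.0378
gripper_force: 0.0
```

Request:
move_arm(
  deltas=[0,0,0,0,0,0,0,0,0,0,0,0,0,0,0,0,0,0,0,0,0,0,0,0,0,0,0,0,0,0,0,0,0,0,0],
)

```text
t: 4.85
tool_pos: [0.4864, -0.2712, 0.0309]
orientation: [-3.089, -0.573, 0.0]
force: [0.8, -0.4, -0.2]
opening: 0.0171
gripper_force: 45.0
```

Request:
move_arm(
  deltas=[0,0,-0.03,0,0,0,0,0,0,-0.08,0,0,0,0,0,0,-0.13,0,0,0,0,0,0,-0.13,0,0,0,0,0,0,-0.13,0,0,0,0],
)

```text
t: 5.48
tool_pos: [0.4862, -0.2711, 0.1605]
orientation: [-3.089, -0.573, 0.0]
force: [-0.3, 0.3, -1.3]
opening: 0.0167
gripper_force: 45.0
```

Run:
```python
from h import *
s=robot.read_state();print(s['t'],s['tool_pos'],s['opening'])
print(delta([.5145,.131,.15],-90.9))
```

```text
5.475 [ 0.48621641 -0.27109369  0.16052452] 0.016713276852134223
(array([ 0.1706, -0.3652,  0.0106]), array([-1.000e-04,  2.000e-04,  3.826e-01]))
```

Request:
move_arm(
  deltas=[0.02,-0.044,0,0,0,0.05,0,0.043,-0.091,0,0,0,0.1,0,0.064,-0.137,0,0,0,0.15,0,0.085,-0.183,0,0,0,0.2,0,0.106,-0.228,0,0,0,0.25,0,0.128,-0.274,0,0,0,0.3,0,0.149,-0.32,0,0,0,0.34,0,0.165,-0.35,0.005,0,0,0.38,0,0.1706,-0.3652,0.01,0,0,0.383,0,0.1706,-0.3652,0.01,0,0,0.383,0,0.1706,-0.3652,0.01,0,0,0.383,0],
)

```text
t: 6.85
tool_pos: [0.5144, 0.1297, 0.1504]
orientation: [3.141, -0.026, -0.002]
force: [0.3, 0.4, -0.5]
opening: 0.0169
gripper_force: 45.0
```

Run:
```python
from h import *
s=robot.read_state();print(s['t'],s['tool_pos'],s['opening'])
print(delta([.5145,.131,.15],-90.9))
for c in('top','side'):
    p,d=robot.read_camera(c);np.savez(c+'1.npz',p=p,d=d);print(c,proj(c,s['tool_pos']).round())
    u,v=proj(c,[.5145,.131,.1]).astype(int); o=p[max(v-70,0):v+70,max(u-60,0):u+60] ; o=cv2.resize(o,None,fx=3.2,fy=3.2)
    cv2.imwrite('a%s.png'%c,o[:,:,::-1]); print(u-60,v-70)
    # prongs visible now
    w=cloud(c,d); m=(d>0)&(w[...,2]>.055)&(w[...,2]<.088)&(abs(w[...,0]-.515)<.055)&(abs(w[...,1]-.131)<.025)
    n,l,st,ce=cv2.connectedComponentsWithStats(m.astype('uint8'))
    for i in range(1,n):
        if st[i,4]>5:print(ce[i].round(),st[i,4],w[l==i].mean(0).round(4))
    # held marker
    m=(d>0)&(w[...,2]>.135)&(w[...,2]<.172)&(abs(w[...,1]-.131)<.012)&(abs(w[...,0]-.515)<.09)
    q=w[m]; print('held',len(q),q.min(0) if len(q) else'',q.max(0) if len(q) else '')
a,b=[cv2.imread(f'a{c}.png') for c in('top','side')];h=min(len(a),len(b));cv2.imwrite('pics/h.png',np.hstack([a[:h],b[:h]]))
```

```text
6.85 [0.51438123 0.12968611 0.15043299] 0.016913826992616975
(array([ 0.0001, -0.0013,  0.0004]), array([ 0.0006,  0.001 , -0.0008]))
top [235. 168.]
178 103
held 11 [0.44763947 0.13543723 0.16119947] [0.46495342 0.13777368 0.16721019]
side [326. 137.]
265 81
[337. 157.] 47 [0.551  0.1334 0.0676]
[312. 161.] 45 [0.4755 0.135  0.0689]
held 185 [0.44474079 0.1192529  0.13739349] [0.58430151 0.14054113 0.16949017]
```

View pics/h.png

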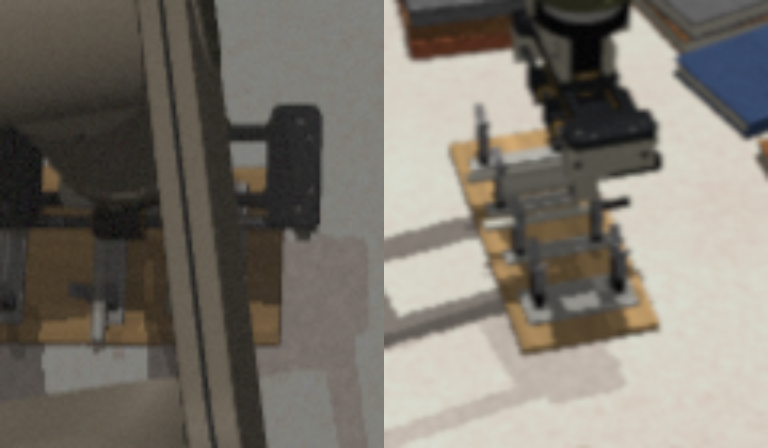

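The side crop shows the marker held level above the wide clip, and its measured centre is within about 1.5 mm of the seat. I go down to just above the lips and then press in steps.

Request:
move_arm(
  deltas=[0,0,0.03,0,0,0,0,0,0,0.06,0,0,0,0,0,0,0.075,0,0,0,0,0,0,0.082,0,0,0,0,0,0,0.085,0,0,0,0,0,0,0.085,0,0,0,0],
)

```text
t: 7.7
tool_pos: [0.5153, 0.1309, 0.0668]
orientation: [-3.141, 0.026, -0.002]
force: [-0.1, 0.1, -0.9]
opening: 0.0166
gripper_force: 45.0
```

Request:
move_arm(
  deltas=[0,0,0.004,0,0,0,0,0,0,0.007,0,0,0,0,0,0,0.01,0,0,0,0,0,0,0.01,0,0,0,0],
)

```text
t: 8.2
tool_pos: [0.5163, 0.1309, 0.0573]
orientation: [-3.141, 0.025, -0.005]
force: [2.6, -0.8, 3.7]
opening: 0.0169
gripper_force: 45.0
```

Request:
move_arm(
  deltas=[0.0015,0,0.003,0,0,0,0,0.0015,0,0.006,0,0,0,0,0.0015,0,0.008,0,0,0,0,0.0015,0,0.009,0,0,0,0,0.0015,0,0.009,0,0,0,0],
)

```text
t: 8.82
tool_pos: [0.5161, 0.1307, 0.0486]
orientation: [3.141, -0.025, -0.001]
force: [-9.3, -4.0, 21.5]
opening: 0.0166
gripper_force: 45.0
```

Run:
```python
from h import *
s=robot.read_state();print(s['tool_pos'],s['force'],s['wrist_torque'],Ro.from_rotvec(s['orientation']).as_matrix().round(3).tolist())
```

```text
[0.51608518 0.13073151 0.04859886] [-9.27246119 -3.96983859 21.49401939] [-0.63124033  1.80737092 -0.01239193] [[1.0, -0.016, -0.001], [-0.016, -1.0, -0.0], [-0.001, 0.0, -1.0]]
```

Request:
move_arm(
  deltas=[-0.0015,0,-0.0005,0,0,0,0,-0.0015,0,-0.0005,0,0,0,0,-0.0015,0,-0.0005,0,0,0,0.45,-0.0015,0,-0.0005,0,0,0,0.45,-0.0015,0,-0.0005,0,0,0,0.45,-0.0015,0,-0.0005,0,0,0,0.45,-0.0015,0,-0.0005,0,0,0,0.45],
)

```text
t: 9.7
tool_pos: [0.5145, 0.1309, 0.0473]
orientation: [3.141, -0.025, -0.0]
force: [0.2, -0.6, 0.8]
opening: 0.0419
gripper_force: 0.0
```

Request:
move_arm(
  deltas=[0,0,-0.03,0,0,0,0.45,0,0,-0.08,0,0,0,0.45,0,0,-0.14,0,0,0,0.45,0,0,-0.18,0,0,0,0.45,-0.03,-0.05,-0.19,0,0,0,0.45,-0.06,-0.1,-0.19,0,0,0,0.45,-0.1,-0.15,-0.19,0,0,0,0.45,-0.13,-0.2,-0.19,0,0,0,0.45,-0.18,-0.25,-0.19,0,0,0,0.45,-0.23,-0.3,-0.19,0,0,0,0.45,-0.24,-0.33,-0.19,0,0,0,0.45,-0.24,-0.33,-0.19,0,0,0,0.45],
)

```text
t: 11.2
tool_pos: [0.2779, 0.4668, 0.2372]
orientation: [-3.141, 0.019, 0.001]
force: [-0.7, -1.0, 0.1]
opening: 0.0419
gripper_force: 0.0
```

Run:
```python
from h import *
print(robot.read_state()['t'])
im=[]
for c in('top','side'):
    p,d=robot.read_camera(c); w=cloud(c,d)
    m=(d>0)&(w[...,2]>.045)&(w[...,2]<.09)&(abs(w[...,1]-.130)<.011)&(abs(w[...,0]-.515)<.1)
    q=w[m]; x=q[:,0]; print(c,x.min(),x.max(),(x.min()+x.max())/2)
    for a,b in((.44,.468),(.485,.505),(.52,.54),(.562,.59)):
        k=q[(x>a)&(x<b)]; print('  z95,y',len(k),np.percentile(k[:,2],95).round(4) if len(k) else '',k[:,1].mean().round(4) if len(k) else '')
    u,v=proj(c,[.515,.131,.057]).astype(int); im.append(cv2.resize(p[v-45:v+45,u-38:u+38],None,fx=5,fy=5,interpolation=3))
cv2.imwrite('pics/end.png',np.hstack(im)[:,:,::-1])
```

```text
11.2
top 0.44899168777162457 0.5890216339389877 0.5190066608553061
  z95,y 80 0.0669 0.1307
  z95,y 70 0.0666 0.1297
  z95,y 74 0.0669 0.13
  z95,y 93 0.0674 0.1288
side 0.44608576454810867 0.5852458431022911 0.5156658038251999
  z95,y 50 0.0658 0.1274
  z95,y 40 0.0654 0.1261
  z95,y 40 0.0666 0.1258
  z95,y 48 0.0668 0.1255
```

View pics/end.png

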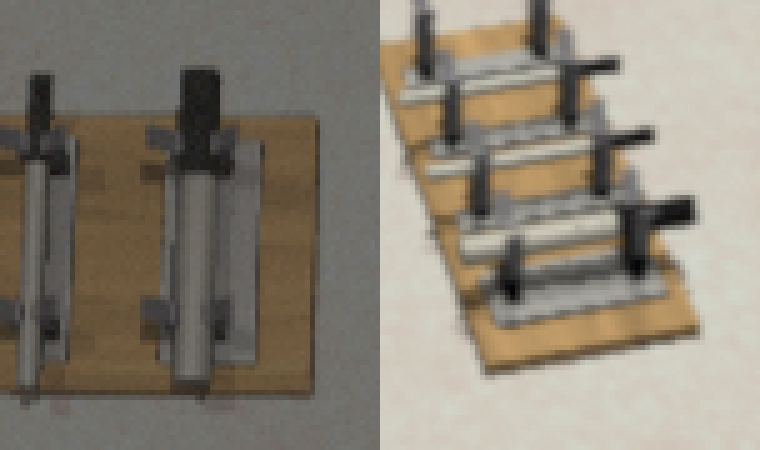

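Both crops show the marker between all four prongs, at (200,230) in the top crop and (575,230) in the side crop. Its top is at 66–67 mm at all four points along it, so it is fully home, and it sits about 3 mm off centre lengthwise.

```bash
python3 -c "
from plant import robot
print(robot.close_job())"
```

```text
the job is handed in; nothing more can be done
None
```

The thick marker is snapped fully home in the wide clip at both pairs of prongs, about 3 mm off centre lengthwise, and released; the thin pen was left alone, and I handed the job in at about 11 s.

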